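Read a rapid test under the hand lens

ROBOT

A 7-joint arm with a two-finger parallel gripper is mounted at the origin on the work surface. World frame = base frame: x ahead of the robot, y to its left, z up, the work surface at z = 0. Lengths are in m, angles in degrees, forces in N, time in s.
With the tool pointing down it reaches from about 0.425 to 0.875 m from the base axis. Payload 4.7 kg.
Tool frame: the origin (TCP) lies between the finger pads; the fingertips stand 8 mm ahead of it and the grasp point (between the pads) lies 11 mm behind it; z points along the fingers, y is the line along which they close (so a half turn about z gives the same grasp; the last joint's range is limited). The gripper opens to 87 mm and grips with 3 to 60 N. Pads are 19 mm wide; open, the fingers measure 117 mm over their backs; the gripper's body (75 mm by 190 mm) begins 51 mm behind the grasp point.
Start: joints at [-73.104, 18.392, -4.016, 83.108, 1.295, 78.541, -3.26], TCP at [0.18, 0.625, 0.231] pointing down, gripper open.
Joint ranges: [-163.93, 163.93], [-17.29, 119.83], [-79.2, 71.16], [3.27, 140.29], [-89.18, 269.18], [5.43, 117.66], [-154.24, 154.24]. Speed limits (degrees/s): [147.25, 147.25, 180, 180, 180, 180, 180].

INTERFACE

Orientations are given as [roll, pitch, yaw] about the fixed x, y, z axes, in that order (R = Rz(yaw) Ry(pitch) Rx(roll)).
In Python, from cell import env, viewer gives the robot as it stands. The module is installed in compiled form; this text tells all that it offers.
- The arm moves only by the tool arm_command, never from a script. Its argument "series" is a list of rows, each a list of 2 entries, a list of its own where there are three numbers: the shift along the tool's x, y, z in mm, then the turn about the tool's z in rad. A call has exactly 5 rows; each row is the pose to reach, as a shift and turn from the pose commanded when the call began, along the tool's axes at that moment; what a row does not reach only later rows make up. A row lasts 1/10 s, in which the tool goes at most 50 mm and 8.59 degrees, less where a joint would pass 70% of its speed; a pose out of reach is approached as far as the arm can. A call with a gripper value outside its range is refused whole. "grip" is the gripper command: -1 is fully open, 1 is shut, values between are in proportion, set as the call begins (left out, the last holds). The fingers move at their own pace and stop on an object; "grip_force" is the grip in N (left out, the last holds). Time passes only in rows, so rows that repeat a pose let the fingers close, or fill a call up. It gives the time, the measured TCP pose, the force, the opening and the grip force at its end, in the units of the state.
- env.get_obs(): the state, without advancing time (a new reading comes with each control period).
- viewer.read_camera(name): name is "scene" or "top" or "wrist"; returns (picture, depth): 400x640x3 uint8, blue, green, red; 400x640 float32, m along the optical axis (not along the pixel's ray), 0 where there is no reading.
- viewer.calibration(name): a dict with "K" (3x3 intrinsics, pixels), "T" (4x4, takes a point from camera to world coordinates); the wrist camera has in their place "hand_eye" (4x4, takes a point from camera to tool coordinates, whose origin is the TCP and whose axes are the flange's). Camera axes: x right, y up, looking along -z (the intrinsics and any distortion apply to the point x, -y, -z); pixel columns grow to the right and rows downward; lengths in m; the calibration is good to about 2 mm. A picture is of the moment at which its call begins: read the wrist's pose just before it. calibration takes no time and is no camera call.
- env.sign_off(): hands the job in; it is judged then, once.
The state is a dict: "time_s": time; "qpos": joint angles; "joint_velocities": joint speeds; "effort": joint torques, N m; "tool_pos": TCP position; "tool_rot": TCP orientation; "force": force on the tool from outside, world axes, zero at the start; "wrist_torque": the same for the moment, N m; "grip_width": finger opening in m; "grasp_force": force on a finger pad.
Only numpy, scipy, OpenCV 4.12 (cv2) and the standard library are available. Lean on these libraries where they do the work, as an engineer would, in place of code of your own. Each camera call takes 0.05 s, during which the arm holds its last target. There are 200 camera calls.

TASK

Without picking the rapid-test cassette up, slide it on the reading stand until its far long edge lies fully against the long stop and its end against the short end stop. Then take the hand lens by its handle and hold it level and still, centred over the cassette's round result window, with the lens at the height of the red focus ring on the post, and finish while still holding it there. Leave the red ring at its setting, do not touch the cassette with the lens, and leave the tube rack, dropper bottle and timer where they stand.

Things in the scene. Friction and masses are not known exactly. Their poses are not given: they have to be found in the camera images.
- stand: Reading stand, fixed, turned up to 0.3 rad: white base plate 180 (x) x 240 (y) x 12 mm, its flat top with a dark mat is the stage (z = +12 mm). Origin: centre of the underside. A steel post 12 mm thick, 190 mm tall, stands at its corner x = +68, y = +98 mm. With the cassette home against both stops, the cassette's origin is at x = +23, y = +20, z = +12 mm here, axes parallel.
- long_stop (a point): Middle of the inner face of the long stop, at stage level: an aluminium strip 14 mm tall above the stage and 9 mm thick on the stand's far side. Its face is at x = +45 mm in the stand's frame, faces the stand's -x and runs from y = -80 to +70 mm.
- end_stop (a point): Middle of the inner face of the short end stop, at stage level: an aluminium strip 14 mm tall above the stage and 9 mm thick. Its face is at y = +70 mm in the stand's frame, faces the stand's -y and runs from x = 0 to +54 mm, meeting the long stop in a corner.
- cassette: White plastic rapid-test cassette, 44 (x) x 100 (y) x 16 mm, about 50 g, loose on the stage, its y axis within about 0.3 rad of the stand's; it slides easily. Origin: centre of the underside, y along its length. On top: round result window with a blue rim towards -y, red sample well towards +y, blue bar at the -y end.
- result_window (a point): Centre of the cassette's round result window (21 mm across), on the cassette's top face, 15 mm from the cassette's centre towards -y and 16 mm above its underside.
- loupe: Hand lens lying flat on the counter, on either side of the stand, about 0.12 kg: round glass in a metal rim 74 mm across, 12 mm tall. Origin: lens centre on its underside; z up, square to the glass. The straight handle runs from x = -47 to -154 mm, 20 mm wide, 18 mm tall (z 0 to 18 mm), white after a steel ferrule; it points to world -x within 0.5 rad.
- lens_center (a point): Centre of the glass of the hand lens, 6 mm above the underside of the lens body.
- handle_grip (a point): A good grip point on the handle of the hand lens, in the middle of its thickness: 80 mm from the lens centre along the handle (x = -80, z = 9 mm in the hand lens frame).
- focus_mark (a point): Centre of the red focus ring on the stand's post (ring 26 mm across, 8 mm tall, the point is at mid-height on the post's axis). Its height is the height at which the glass of the lens must be held; it is set anywhere from 80 to 120 mm above the stage. It stays where it is unless pushed.
- tube_rack: Blue block rack with capped sample tubes, 60 (x) x 140 (y) mm, 76 mm tall, loose; to be left alone. Origin: centre of the underside. It stands on one side of the stand, the hand lens on the other.
- dropper_bottle: Small white dropper bottle with a red pointed cap, 33 mm across, 76 mm tall, loose; to be left alone. Origin: centre of the underside.
- timer: White bench timer lying flat, 62 (x) x 70 (y) x 20 mm, loose; to be left alone. Origin: centre of the underside.
Mind the look-alikes: they are no part of the job. What is shaped like the cassette but purple is not meant. Leave any orange look-alike of the loupe alone.

How it is judged:
By the outcome, as a careful person would: the job done as asked, in the order asked, and still so for the second after the job is handed in, while the arm keeps its last pose, push and grip.
It also fails if it takes over 64 s, if anything falls off the work surface, if the arm or the gripper's body presses on something with over 40 N, if the wrist force passes 120 N, or if a joint passes its speed limit or range.

## Working session

There is one attempt and no reset: what is moved stays moved. The work goes in short steps, Python scripts to look and compute and a tool call to move; the robot and the scene stay as the last step left them, time stands still between calls to the robot, and variables do not carry over. Pictures are saved under pics/ and viewed, at most 10 in all, crops included, and the job is handed in when it is done.

Besides the shell and the picture viewer there is one more tool, called after "Request:" by a JSON object that holds its "method" and its "body". arm_command: Moves the arm, as the interface text tells. Its arguments: {"type":"object","properties":{"series":{"type":"array"},"grip":{"type":"number"},"grip_force":{"type":"number"}},"required":["series"]}

```bash
mkdir -p pics; cat > h.py <<'E'
import numpy as np, cv2
from cell import env, viewer
from scipy.spatial.transform import Rotation as R
def grab(name):
    o=env.get_obs(); im,d=viewer.read_camera(name); c=viewer.calibration(name)
    if name=="wrist":
        T=np.eye(4); T[:3,:3]=R.from_euler('xyz',o['tool_rot'],degrees=True).as_matrix(); T[:3,3]=o['tool_pos']; T=T@c['hand_eye']
    else: T=c['T']
    return im,d,c,T
def rays(c,T,uv):
    p=cv2.undistortPoints(np.float64(uv).reshape(-1,1,2),c['K'],c.get('dist',np.zeros(5))).reshape(-1,2)
    r=np.c_[p[:,0],-p[:,1],-np.ones(len(p))]
    return r
def onz(c,T,uv,z):
    r=rays(c,T,uv)@T[:3,:3].T; o=T[:3,3]
    return o+r*((z-o[2])/r[:,2])[:,None]
def withd(c,T,uv,d):
    r=rays(c,T,uv); dd=np.array([d[int(v),int(u)] for u,v in uv])
    return (r*dd[:,None])@T[:3,:3].T+T[:3,3]
E
python3 - <<'E'
from h import *
o=env.get_obs(); print({k:np.round(v,3) for k,v in o.items()})
for n in("top","scene"):
    im,d,c,T=grab(n); print(n,c,d.min(),d.max()); cv2.imwrite(f'pics/{n}0.png',im); np.savez(f'{n}0.npz',im=im,d=d)
E
```

```text
{'time_s': np.float64(0.0), 'qpos': array([-73.104,  18.44 ,  -4.017,  83.176,   1.296,  78.542,  -3.26 ]), 'joint_velocities': array([-0.043,  0.013,  0.063, -0.031, -0.061,  0.067,  0.127]), 'effort': array([-1.0000e-03, -4.9130e+01, -4.0400e-01, -3.1252e+01, -6.4000e-02,
        4.4000e-02,  0.0000e+00]), 'tool_pos': array([0.18 , 0.624, 0.229]), 'tool_rot': array([-1.79888e+02,  6.00000e-03,  1.63915e+02]), 'force': array([ 0.146, -0.468, -0.425]), 'wrist_torque': array([-0.032, -0.005, -0.009]), 'grasp_force': np.float64(0.0), 'grip_width': np.float64(0.087)}
top {'K': array([[367.8119165 ,   0.        , 322.27898389],
       [  0.        , 367.8119165 , 201.22214136],
       [  0.        ,   0.        ,   1.        ]]), 'T': array([[ 0.0026511 ,  0.98764553, -0.15668207,  0.30370894],
       [-0.99995185,  0.00409868,  0.00891662, -0.02834061],
       [ 0.00944865,  0.15665088,  0.98760884,  1.22949841],
       [ 0.        ,  0.        ,  0.        ,  1.        ]])} 0.0 2.2254515
scene {'K': array([[387.4551776 ,   0.        , 320.42828369],
       [  0.        , 387.4551776 , 199.79560599],
       [  0.        ,   0.        ,   1.        ]]), 'T': array([[ 0.59931848, -0.52133338,  0.60747747,  1.18547809],
       [ 0.80023621,  0.37030223, -0.47169722, -0.58056255],
       [ 0.02096124,  0.76882233,  0.63911881,  0.80832587],
       [ 0.        ,  0.        ,  0.        ,  1.        ]])} 0.0 3.9974859
```

View pics/top0.png

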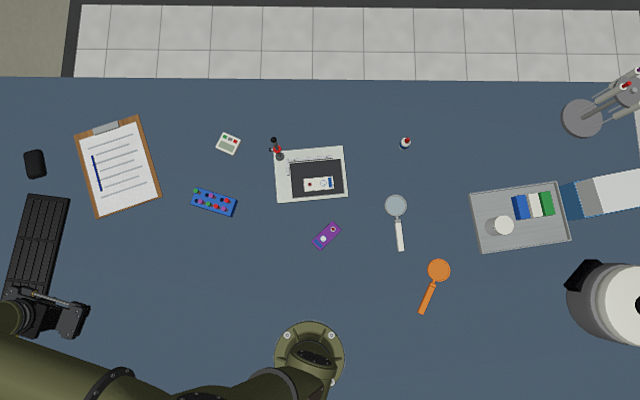

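View pics/scene0.png

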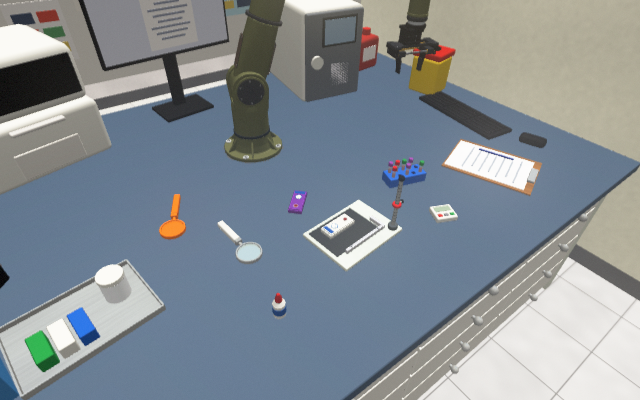

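Top view: the stand is at about (310,174), with the white cassette on it at (319,184). The white-handled lens is at (396,205). Look-alikes are the purple cassette at (326,236) and the orange lens at (439,270), and I'm leaving both alone. Next I'll check the choice in close crops.

```bash
python3 - <<'E'
from h import *
a=np.load('top0.npz')['im'][130:260,262:422]; cv2.imwrite('pics/c1.png',cv2.resize(a,None,fx=4.5,fy=4.5,interpolation=cv2.INTER_CUBIC))
a=np.load('scene0.npz')['im'][170:270,290:420]; cv2.imwrite('pics/c2.png',cv2.resize(a,None,fx=6,fy=6,interpolation=cv2.INTER_CUBIC))
E
```

```text
(no output)
```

View pics/c1.png

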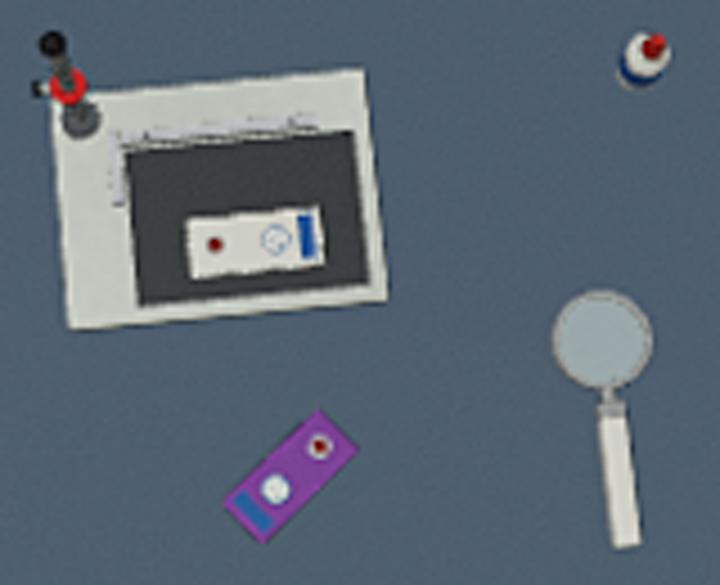

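View pics/c2.png

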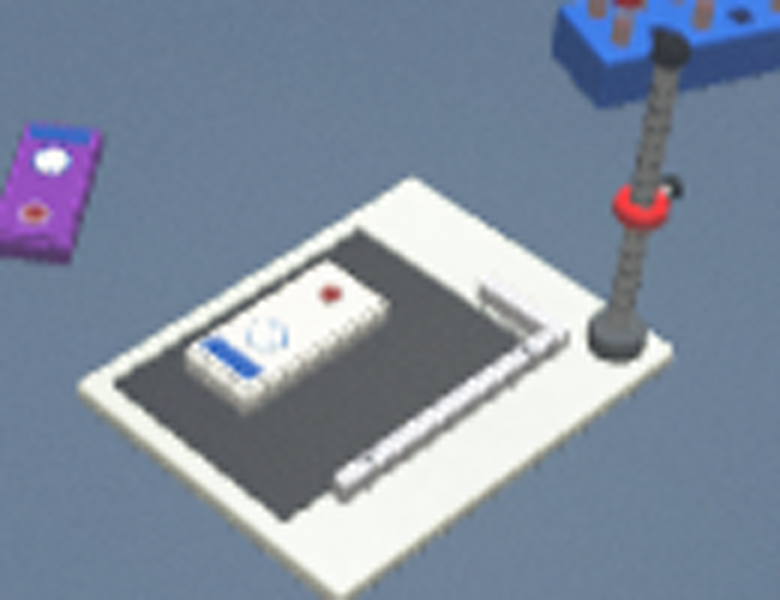

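Crops confirm: the white cassette has its window at (275,240), well at (215,244) and bar at (306,236). The lens is at (602,340), with its white handle ending at (626,548). The focus ring is at (68,86) in c1 and (641,207) in c2.

```bash
python3 - <<'E'
from h import *
c=viewer.calibration('top');T=c['T'];s=viewer.calibration('scene');S=s['T']
f=lambda p:[((x+.5)/4.5+262-.5,(y+.5)/4.5+130-.5) for x,y in p]
g=lambda p:[((x+.5)/6+290-.5,(y+.5)/6+170-.5) for x,y in p]
def fit(L,W):
    L=np.array(L)-np.mean(L,0);W=W-W.mean(0);a=np.arctan2((L[:,0]*W[:,1]-L[:,1]*W[:,0]).sum(),(L[:,:2]*W[:,:2]).sum());return a
st=onz(c,T,f([(362,70),(387,300),(70,328)]),.012); print('stand',st.round(4))
L=[(.09,-.12),(-.09,-.12),(-.09,.12)];a=fit(L,st[:,:2]);Rm=lambda a:np.array([[np.cos(a),-np.sin(a)],[np.sin(a),np.cos(a)]])
o=st[:,:2].mean(0)-Rm(a)@np.mean(L,0);print('stand o',o,'yaw',a)
ss=onz(s,S,g([(412,178),(80,388),(342,600),(672,350)]),.012);print('scene corners (-+),(--),(+-),(++)',ss.round(4))
L2=[(-.09,.12),(-.09,-.12),(.09,-.12),(.09,.12)];a2=fit(L2,ss[:,:2]);print('scene o',ss[:,:2].mean(0),a2)
ca=onz(c,T,f([(187,218),(318,206),(325,265),(192,278)]),.028)[:,:2];L3=[(.022,.05),(.022,-.05),(-.022,-.05),(-.022,.05)];print('cass',ca.round(4),ca.mean(0),fit(L3,ca))
cs=onz(s,S,g([(385,303),(245,394),(190,350),(328,262)]),.028)[:,:2];print('cass scene',cs.mean(0),fit(L3,cs))
for nm,oo,aa in(('t',o,a),('s',ss[:,:2].mean(0),a2)):
    print(nm,'home',oo+Rm(aa)@[.023,.02],'post',oo+Rm(aa)@[.068,.098])
post=(o+ss[:,:2].mean(0))/2+Rm((a+a2)/2)@[.068,.098]
for cc,TT,uv in((c,T,f([(68,86)])),(s,S,g([(641,207)]))):
    r=(rays(cc,TT,uv)@TT[:3,:3].T)[0];O=TT[:3,3];t=r[:2]@(post-O[:2])/(r[:2]@r[:2]);print('ring',O+r*t,post)
le=onz(c,T,f([(602,340)]),.012)[0];ha=onz(c,T,f([(626,548)]),.018)[0];d=ha-le;print('lens',le,ha,np.hypot(*d[:2]),np.arctan2(-d[1],-d[0]))
wn=onz(c,T,f([(275,240)]),.028);print('win',wn)
E
```

```text
stand [[ 0.6922 -0.1068  0.012 ]
 [ 0.514  -0.1244  0.012 ]
 [ 0.4919  0.1116  0.012 ]]
stand o [0.59202799 0.00284793] yaw 0.09704415494737896
scene corners (-+),(--),(+-),(++) [[ 0.4972  0.1085  0.012 ]
 [ 0.5243 -0.128   0.012 ]
 [ 0.7001 -0.1096  0.012 ]
 [ 0.6733  0.1257  0.012 ]]
scene o [ 0.59872254 -0.00085642] 0.10903225472772936
cass [[ 0.5724  0.0248]
 [ 0.582  -0.0724]
 [ 0.5373 -0.0775]
 [ 0.5271  0.0207]] [ 0.55470742 -0.02610389] 0.10126210132267598
cass scene [ 0.56172402 -0.02987116] 0.10247305150173366
t home [0.61298193 0.02498234] post [0.65021264 0.10697548]
s home [0.61940964 0.02152759] post [0.65565475 0.10396115]
ring [0.65230167 0.10709953 0.09644334] [0.65293473 0.10547019]
ring [0.65337536 0.10581179 0.10110026] [0.65293473 0.10547019]
lens [ 0.48449109 -0.2844648   0.012     ] [ 0.33082754 -0.29631909  0.018     ] 0.15412012621051227 0.07699194749501931
win [[ 0.55602809 -0.04050253  0.028     ]]
```

```bash
cat >> h.py <<'E'
def go(x,y,z,yaw=None):
    o=env.get_obs(); M=R.from_euler('xyz',o['tool_rot'],degrees=True).as_matrix()
    M2=R.from_euler('xyz',[180,0,o['tool_rot'][2]],degrees=True).as_matrix()
    s=M2.T@(np.array([x,y,z])-o['tool_pos'])*1000
    t=0 if yaw is None else -(np.radians(yaw-o['tool_rot'][2])+np.pi)%(2*np.pi)-np.pi if 0 else 0 if yaw is None else -((np.radians(yaw-o['tool_rot'][2])+np.pi)%(2*np.pi)-np.pi)
    print('t',round(float(o['time_s']),2),'pos',np.round(o['tool_pos'],4),'rot',np.round(o['tool_rot'],2),'shift mm',s.round(1),'turn',round(t,4))
E
python3 - <<'E'
from h import *
print(viewer.calibration('wrist'))
go(.46,.38,.33,-174);go(.5,-.03,.33,-174)
E
```

```text
{'K': array([[302.46216979,   0.        , 325.27877417],
       [  0.        , 302.46216979, 196.34947374],
       [  0.        ,   0.        ,   1.        ]]), 'hand_eye': array([[ 4.69828929e-04,  9.57241344e-01,  2.89290146e-01,
         7.97276813e-02],
       [ 9.99999684e-01, -6.35105359e-04,  4.77445670e-04,
        -9.98055498e-04],
       [ 6.40760457e-04,  2.89289830e-01, -9.57241340e-01,
        -1.54837320e-01],
       [ 0.00000000e+00,  0.00000000e+00,  0.00000000e+00,
         1.00000000e+00]])}
t 0.1 pos [0.18   0.6241 0.2296] rot [-1.7990e+02  1.0000e-02  1.6392e+02] shift mm [-336.6 -157.  -100.4] turn -0.3854
t 0.1 pos [0.18   0.6241 0.2296] rot [-1.7990e+02  1.0000e-02  1.6392e+02] shift mm [-488.7 -539.8 -100.4] turn -0.3854
```

Request:
{"method": "arm_command", "body": {"series": [[[-42,-20,-20],-0.05],[[-84,-40,-40],-0.1],[[-126,-60,-60],-0.15],[[-168,-80,-80],-0.2],[[-210,-100,-100],-0.25]], "grip": -0.3, "grip_force": 20}}

```text
time_s: 0.6
tool_pos: [0.3531, 0.4705, 0.3297]
tool_rot: [-180.0, -0.0, 178.4]
force: [0.8, 0.3, 0.5]
grip_width: 0.0589
grasp_force: 0.0
```

```bash
python3 - <<'E'
from h import *
go(.5,-.03,.33,-174)
E
```

```text
t 0.6 pos [0.3531 0.4705 0.3297] rot [-1.7998e+02 -1.0000e-02  1.7836e+02] shift mm [-1.612e+02 -4.961e+02 -3.000e-01] turn -0.1334
```

Request:
{"method": "arm_command", "body": {"series": [[[-20,-46,0],-0.05],[[-40,-92,0],-0.1],[[-60,-138,0],-0.133],[[-80,-184,0],-0.133],[[-100,-230,0],-0.133]]}}

```text
time_s: 1.1
tool_pos: [0.4448, 0.2378, 0.329]
tool_rot: [180.0, -0.0, -174.1]
force: [1.0, 0.6, -0.9]
grip_width: 0.0567
grasp_force: 0.0
```

```bash
python3 - <<'E'
from h import *
go(.5,-.03,.33,-174)
E
```

```text
t 1.1 pos [0.4448 0.2378 0.329 ] rot [ 1.7999e+02 -1.0000e-02 -1.7414e+02] shift mm [ -27.5 -272.1   -1. ] turn -0.0024
```

Request:
{"method": "arm_command", "body": {"series": [[[-5,-46,0],0],[[-10,-92,0],0],[[-15,-138,0],0],[[-20,-184,0],0],[[-25,-230,0],0]]}}

```text
time_s: 1.6
tool_pos: [0.4928, 0.0118, 0.3291]
tool_rot: [180.0, 0.0, -174.1]
force: [1.4, -0.1, -0.0]
grip_width: 0.0564
grasp_force: 0.0
```

Request:
{"method": "arm_command", "body": {"series": [[[0,-20,0],0],[[0,-40,0],0],[[0,-40,0],0],[[0,-40,0],0],[[0,-40,0],0]]}}

```text
time_s: 2.1
tool_pos: [0.4969, -0.0242, 0.3291]
tool_rot: [180.0, -0.0, -174.0]
force: [0.1, -0.1, -0.4]
grip_width: 0.0565
grasp_force: 0.0
```

```bash
python3 - <<'E'
from h import *
im,d,c,T=grab('wrist'); np.savez('w1.npz',im=im,d=d,T=T)
cv2.imwrite('pics/w1.png',cv2.resize(im,None,fx=1.25,fy=1.25,interpolation=cv2.INTER_CUBIC)); go(.5,-.03,.33,-174)
E
```

```text
t 2.15 pos [ 0.4969 -0.0243  0.3291] rot [ 1.7998e+02 -2.0000e-02 -1.7399e+02] shift mm [-2.4 -6.  -0.9] turn 0.0002
```

View pics/w1.png

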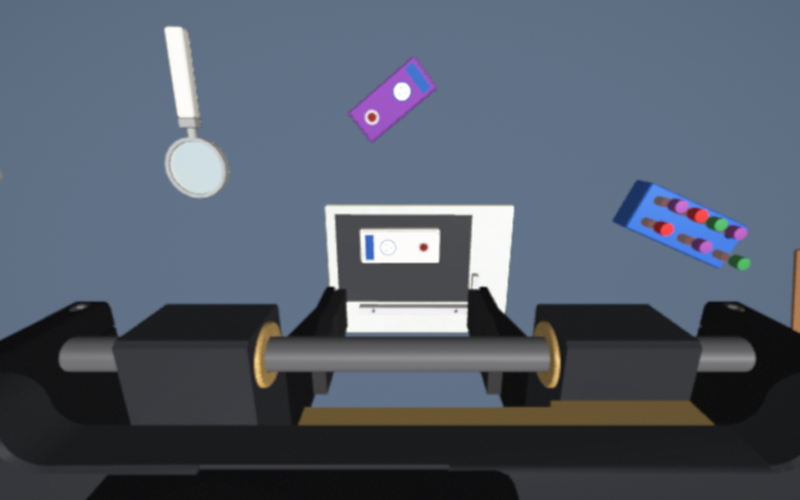

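Wrist view: the stand's near edge runs from (327,205) to (513,206). The cassette corners are (361,229), (440,230), (439,264) and (360,262). The lens is at (197,166) and its handle end at (175,28).

```bash
python3 - <<'E'
from h import *
w=np.load('w1.npz');T=w['T'];d=w['d'];c=viewer.calibration('wrist')
f=lambda p:[((x+.5)/1.25-.5,(y+.5)/1.25-.5) for x,y in p]
st=onz(c,T,f([(326,205),(514,206)]),.012)[:,:2];v=st[1]-st[0];print(st,np.hypot(*v),np.arctan2(-v[0],v[1]))
a=.1;ey=np.array([-np.sin(a),np.cos(a)]);ex=np.array([np.cos(a),np.sin(a)]);o=st.mean(0)+.09*ex;print('stand',o,'home',o+.023*ex+.02*ey)
ca=onz(c,T,f([(361,229),(440,230),(439,264),(360,262)]),.028)[:,:2];print('cass',ca,ca.mean(0),np.hypot(*(ca[1]-ca[0])),np.arctan2(*((ca[0]-ca[1])*[1,-1])))
print('win',onz(c,T,f([(388,247)]),.028))
le=onz(c,T,f([(197,166)]),.012)[0];ha=onz(c,T,f([(175,27)]),.018)[0];q=ha-le;print('lens',le,ha,np.hypot(*q[:2]),np.arctan2(-q[1],-q[0]))
print('depth',withd(c,T,f([(400,255),(400,280),(197,166),(180,60),(250,250)]),d).round(4))
# depth checks for fixed cams: counter, cassette top
for n,pts in(('top',[(319,186),(360,230),(400,240)]),('scene',[(336,226),(270,200)])):
    z=np.load(n+'0.npz');cc=viewer.calibration(n);print(n,withd(cc,cc['T'],pts,z['d']).round(4))
E
```

```text
[[ 0.51638237 -0.12572115]
 [ 0.49270862  0.11061897]] 0.23752284069955806 0.09983511427871308
stand [0.59409587 0.00143392] home [0.6149843  0.02363017]
cass [[ 0.53867098 -0.0780012 ]
 [ 0.5296263   0.01982885]
 [ 0.574229    0.02439566]
 [ 0.58214072 -0.07622083]] [ 0.55616675 -0.02749938] 0.09824726795043139 0.09219090397115177
win [[ 0.55844815 -0.04249778  0.028     ]]
lens [ 0.48456778 -0.28515527  0.012     ] [ 0.33488114 -0.29782434  0.018     ] 0.15022182395418437 0.08443605389353857
depth [[ 0.5672 -0.0264  0.0286]
 [ 0.6067 -0.0227  0.0147]
 [ 0.4848 -0.2862  0.0101]
 [ 0.3676 -0.2946  0.018 ]
 [ 0.5904 -0.2264  0.0011]]
top [[ 0.5467 -0.0281  0.0225]
 [ 0.402  -0.1662 -0.0022]
 [ 0.368  -0.2953  0.017 ]]
scene [[ 5.642e-01 -3.780e-02  2.590e-02]
 [ 3.235e-01 -1.185e-01  4.000e-04]]
```

```bash
python3 - <<'E'
from h import *
go(.51,-.032,.026,-174.27)
E
```

```text
t 2.15 pos [ 0.4969 -0.0243  0.3291] rot [ 1.7998e+02 -2.0000e-02 -1.7399e+02] shift mm [-12.2  -9.  303.1] turn 0.0049
```

Request:
{"method": "arm_command", "body": {"series": [[[-5,-4,45],0.005],[[-10,-9,90],0.005],[[-12,-9,135],0.005],[[-12,-9,180],0.005],[[-12,-9,225],0.005]], "grip": -0.2}}

```text
time_s: 2.65
tool_pos: [0.5099, -0.0322, 0.1027]
tool_rot: [180.0, 0.0, -174.3]
force: [-0.4, 0.8, 0.0]
grip_width: 0.0522
grasp_force: 0.0
```

Request:
{"method": "arm_command", "body": {"series": [[[0,0,25],0],[[0,0,45],0],[[0,0,60],0],[[0,0,60],0],[[0,0,60],0]]}}

```text
time_s: 3.15
tool_pos: [0.51, -0.0329, 0.0444]
tool_rot: [180.0, -0.0, -174.3]
force: [-0.3, -0.4, 0.0]
grip_width: 0.0522
grasp_force: 0.0
```

```bash
python3 - <<'E'
from h import *
im,d,c,T=grab('wrist')
cv2.imwrite('pics/w2.png',cv2.resize(im,None,fx=1.25,fy=1.25,interpolation=cv2.INTER_CUBIC)); go(.51,-.032,.026,-174.27)
E
```

```text
t 3.2 pos [ 0.5106 -0.0331  0.0451] rot [ 1.7999e+02  7.0000e-02 -1.7436e+02] shift mm [ 0.5  1.2 19.1] turn -0.0017
```

View pics/w2.png

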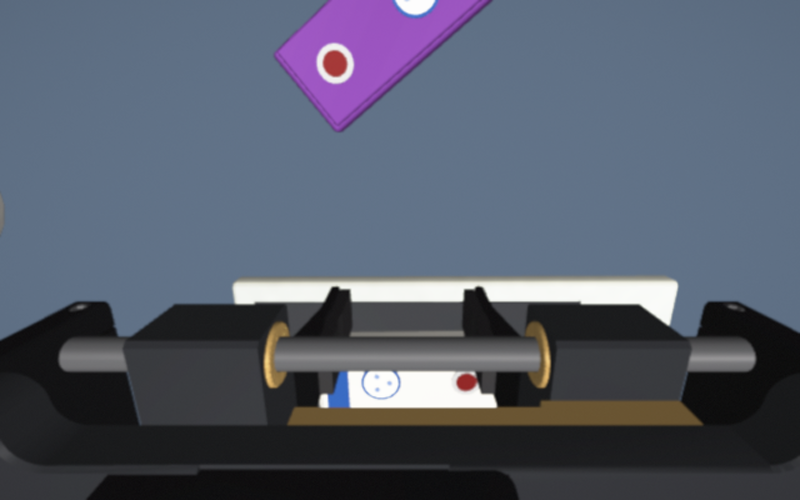

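The fingers are inside the cassette's length (columns 320–497) and clear of its near edge. I'll lower them and push +x.

Request:
{"method": "arm_command", "body": {"series": [[[0,0,7],0],[[0,0,14],0],[[0,0,19],0],[[0,0,19],0],[[-4,0,19],0]]}}

```text
time_s: 3.7
tool_pos: [0.5135, -0.0335, 0.0251]
tool_rot: [180.0, -0.0, -174.4]
force: [0.7, -0.3, 0.1]
grip_width: 0.0521
grasp_force: 0.0
```

Request:
{"method": "arm_command", "body": {"series": [[[-5,0,0],0],[[-9,0,0],0],[[-13,0,0],0],[[-18,0,0],0],[[-23,0,0],0]]}}

```text
time_s: 4.2
tool_pos: [0.5372, -0.0311, 0.0253]
tool_rot: [180.0, -0.0, -174.4]
force: [-1.2, -0.1, -0.1]
grip_width: 0.0525
grasp_force: 0.2
```

Request:
{"method": "arm_command", "body": {"series": [[[-5,0,0],0],[[-10,0,0],0],[[-15,0,0],0],[[-20,0,0],0],[[-25,0,0],0]]}}

```text
time_s: 4.7
tool_pos: [0.5621, -0.0287, 0.0253]
tool_rot: [180.0, 0.0, -174.4]
force: [-1.3, 0.5, 0.1]
grip_width: 0.0519
grasp_force: 0.3
```

```bash
python3 - <<'E'
from h import *
im,d,c,T=grab('top');cv2.imwrite('pics/t2.png',cv2.resize(im[130:230,262:362],None,fx=6,fy=6,interpolation=cv2.INTER_CUBIC)); go(.594,.0014,.026,-174.27)
E
```

```text
t 4.75 pos [ 0.563  -0.0285  0.0255] rot [-1.7999e+02  7.0000e-02 -1.7441e+02] shift mm [-33.7  26.7  -0.5] turn -0.0024
```

View pics/t2.png

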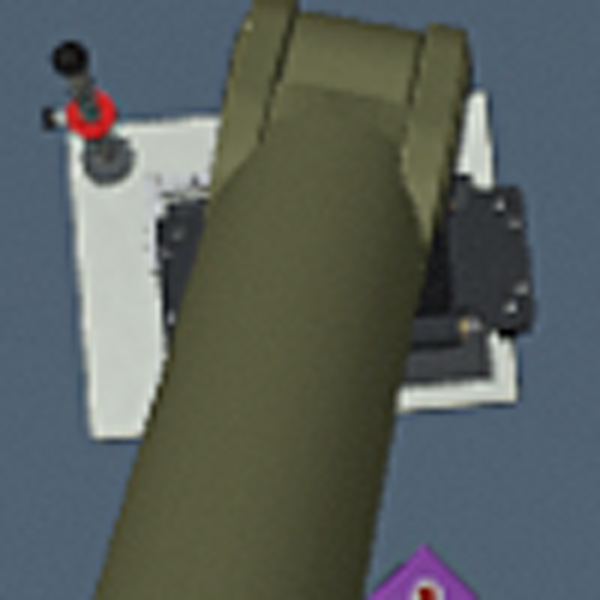

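The arm hides the cassette in the top view. The TCP is about 25 mm short of the long stop, so I'll go on by force.

Request:
{"method": "arm_command", "body": {"series": [[[-4,0,0],0],[[-8,0,0],0],[[-12,0,0],0],[[-16,0,0],0],[[-20,0,0],0]]}}

```text
time_s: 5.25
tool_pos: [0.5819, -0.0267, 0.0253]
tool_rot: [180.0, 0.0, -174.4]
force: [-0.2, -0.8, -0.2]
grip_width: 0.0523
grasp_force: 0.1
```

Request:
{"method": "arm_command", "body": {"series": [[[-1,0,0],0],[[-2,0,0],0],[[-3,0,0],0],[[-4,0,0],0],[[-5,0,0],0]]}}

```text
time_s: 5.75
tool_pos: [0.5866, -0.0263, 0.0253]
tool_rot: [180.0, 0.0, -174.4]
force: [-0.1, -0.7, -0.2]
grip_width: 0.0521
grasp_force: 0.3
```

Request:
{"method": "arm_command", "body": {"series": [[[-0.5,0,0],0],[[-1,0,0],0],[[-1.5,0,0],0],[[-2,0,0],0],[[-2.5,0,0],0]]}}

```text
time_s: 6.25
tool_pos: [0.5868, -0.0264, 0.025]
tool_rot: [180.0, -0.3, -174.4]
force: [-9.3, -1.2, 6.2]
grip_width: 0.0523
grasp_force: 4.0
```

Request:
{"method": "arm_command", "body": {"series": [[[-0.5,0,0],0],[[-1,0,0],0],[[-1,0,0],0],[[-1.5,0,0],0],[[-1.5,0,0],0]]}}

```text
time_s: 6.75
tool_pos: [0.5869, -0.0264, 0.0247]
tool_rot: [179.9, -0.4, -174.4]
force: [-9.9, -1.5, 7.2]
grip_width: 0.0522
grasp_force: 5.3
```

Seated on the long stop: contact at stand x ≈ −9.8 mm against about −8.5 expected. Next I'll retract, lift and move to the −y end.

Request:
{"method": "arm_command", "body": {"series": [[[8,0,0],0],[[14,0,0],0],[[14,0,-25],0],[[14,0,-50],0],[[14,0,-50],0]], "grip": 1, "grip_force": 10}}

```text
time_s: 7.25
tool_pos: [0.5798, -0.0274, 0.079]
tool_rot: [180.0, 0.5, -174.4]
force: [0.2, 0.3, 0.2]
grip_width: 0.0201
grasp_force: 0.0
```

```bash
python3 - <<'E'
from h import *
go(.6311,-.0974,.025,-174.27)
E
```

```text
t 7.25 pos [ 0.5798 -0.0274  0.079 ] rot [ 180.      0.48 -174.44] shift mm [-44.3 -74.6  54. ] turn -0.003
```

Request:
{"method": "arm_command", "body": {"series": [[[-20,-35,0],0],[[-40,-75,0],0],[[-45,-75,0],-0.003],[[-45,-75,0],-0.003],[[-45,-75,0],-0.003]]}}

```text
time_s: 7.75
tool_pos: [0.6281, -0.0963, 0.0745]
tool_rot: [179.9, -0.1, -174.2]
force: [0.2, 0.2, -0.7]
grip_width: 0.0005
grasp_force: 0.0
```

```bash
python3 - <<'E'
from h import *
go(.6311,-.0974,.025,-174.27)
im,d,c,T=grab('wrist');np.savez('w3.npz',im=im,d=d,T=T)
cv2.imwrite('pics/w3.png',cv2.resize(im,None,fx=1.25,fy=1.25,interpolation=cv2.INTER_CUBIC))
E
```

```text
t 7.75 pos [ 0.6281 -0.0963  0.0745] rot [ 1.7994e+02 -5.0000e-02 -1.7421e+02] shift mm [-2.8 -1.4 49.5] turn 0.0011
```

View pics/w3.png

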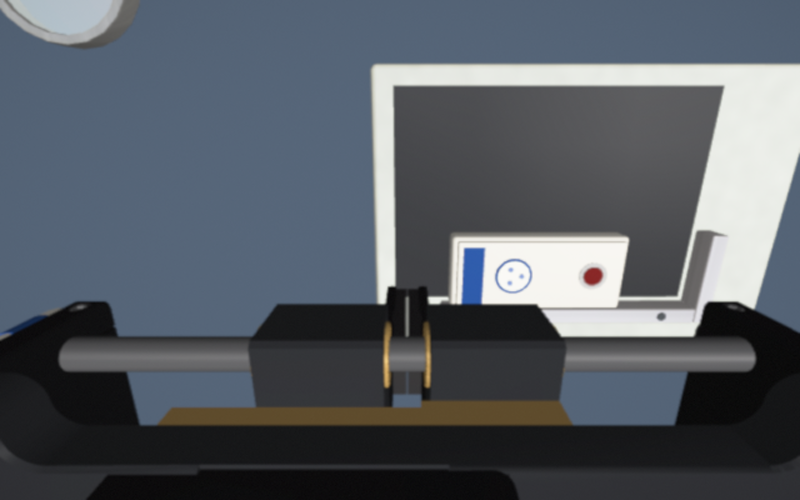

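The cassette lies along the long stop, with its window at (514,276) and near top corners at (452,236) and (628,237). The end stop starts near (697,231).

```bash
python3 - <<'E'
from h import *
w=np.load('w3.npz');T=w['T'];c=viewer.calibration('wrist')
f=lambda p:[((x+.5)/1.25-.5,(y+.5)/1.25-.5) for x,y in p]
a=.1;E=np.array([[np.cos(a),np.sin(a)],[-np.sin(a),np.cos(a)]]);o=np.array([.594,.0014])
for n,p,z in(('cass near corners',[(452,236),(628,237)],.028),('win',[(514,276)],.028),('well',[(593,276)],.028),('plate near left',[(372,65)],.012),('endstop top near corners',[(698,231),(725,236)],.026)):
    q=onz(c,T,f(p),z)[:,:2];print(n,q.round(4).tolist(),'stand',((q-o)@E.T*1000).round(1).tolist())
print('tcp stand',(env.get_obs()['tool_pos'][:2]-o)@E.T)
E
```

```text
cass near corners [[0.601, -0.0748], [0.5917, 0.022]] stand [[-0.7, -76.5], [-0.2, 20.8]]
win [[0.6208, -0.0364]] stand [[22.9, -40.3]]
well [[0.6163, 0.0084]] stand [[22.8, 4.7]]
plate near left [[0.5171, -0.1268]] stand [[-89.3, -119.9]]
endstop top near corners [[0.5848, 0.0611], [0.5861, 0.077]] stand [[-3.2, 60.3], [-0.4, 76.0]]
tcp stand [ 0.02416932 -0.10020589]
```

Request:
{"method": "arm_command", "body": {"series": [[[-1,0,15],0],[[-2,0,30],0],[[-2,0,42],0],[[-2,0,50],0],[[-2,0,50],0]]}}

```text
time_s: 8.3
tool_pos: [0.6292, -0.0971, 0.0232]
tool_rot: [180.0, -0.2, -174.3]
force: [-0.7, 0.8, -0.1]
grip_width: 0.0007
grasp_force: 0.0
```

Request:
{"method": "arm_command", "body": {"series": [[[0,4,0],0],[[0,8,0],0],[[0,12,0],0],[[0,16,0],0],[[0,20,0],0]]}}

```text
time_s: 8.8
tool_pos: [0.6289, -0.077, 0.0257]
tool_rot: [-180.0, 0.0, -174.2]
force: [0.5, -0.8, 0.1]
grip_width: 0.0002
grasp_force: 0.2
```

Request:
{"method": "arm_command", "body": {"series": [[[0,4,0],0],[[0,8,0],0],[[0,12,0],0],[[0,16,0],0],[[0,20,0],0]]}}

```text
time_s: 9.3
tool_pos: [0.6266, -0.0572, 0.0253]
tool_rot: [180.0, 0.0, -174.3]
force: [-0.1, 0.2, 0.7]
grip_width: 0.0003
grasp_force: 0.2
```

```bash
python3 - <<'E'
from h import *
a=.1;E=np.array([[np.cos(a),np.sin(a)],[-np.sin(a),np.cos(a)]]);o=np.array([.594,.0014])
print('tcp stand',(env.get_obs()['tool_pos'][:2]-o)@E.T)
E
```

```text
tcp stand [ 0.02655828 -0.06160066]
```

Request:
{"method": "arm_command", "body": {"series": [[[0,3,0],0],[[0,6,0],0],[[0,8,0],0],[[0,10,0],0],[[0,12,0],0]]}}

```text
time_s: 9.8
tool_pos: [0.6254, -0.0455, 0.0253]
tool_rot: [180.0, -0.0, -174.3]
force: [-0.7, -0.3, -0.2]
grip_width: 0.0002
grasp_force: 0.2
```

Request:
{"method": "arm_command", "body": {"series": [[[0,1,0],0],[[0,2,0],0],[[0,3,0],0],[[0,4,0],0],[[0,5,0],0]]}}

```text
time_s: 10.3
tool_pos: [0.6249, -0.0406, 0.0253]
tool_rot: [180.0, 0.0, -174.3]
force: [-0.3, -0.6, -0.0]
grip_width: 0.0002
grasp_force: 0.1
```

Request:
{"method": "arm_command", "body": {"series": [[[0,1,0],0],[[0,2,0],0],[[0,3,0],0],[[0,4,0],0],[[0,4,0],0]]}}

```text
time_s: 10.8
tool_pos: [0.6246, -0.0364, 0.0253]
tool_rot: [180.0, 0.0, -174.2]
force: [-0.7, 0.9, -0.4]
grip_width: 0.0005
grasp_force: 0.0
```

Request:
{"method": "arm_command", "body": {"series": [[[0,0.5,0],0],[[0,1,0],0],[[0,1.5,0],0],[[0,2,0],0],[[0,2,0],0]]}}

```text
time_s: 11.3
tool_pos: [0.6244, -0.0349, 0.0253]
tool_rot: [-180.0, 0.0, -174.3]
force: [0.3, -1.2, -0.0]
grip_width: 0.0003
grasp_force: 0.4
```

Request:
{"method": "arm_command", "body": {"series": [[[0,0.5,0],0],[[0,1,0],0],[[0,1.5,0],0],[[0,2,0],0],[[0,2,0],0]]}}

```text
time_s: 11.8
tool_pos: [0.6244, -0.0348, 0.0255]
tool_rot: [-179.9, 0.0, -174.3]
force: [1.2, -4.7, -0.3]
grip_width: 0.0001
grasp_force: 2.8
```

Request:
{"method": "arm_command", "body": {"series": [[[0,0.5,0],0],[[0,1,0],0],[[0,1,0],0],[[0,1.5,0],0],[[0,1.5,0],0]]}}

```text
time_s: 12.3
tool_pos: [0.6244, -0.0348, 0.0257]
tool_rot: [-179.8, 0.1, -174.4]
force: [1.4, -7.9, -0.8]
grip_width: 0.0004
grasp_force: 3.9
```

Request:
{"method": "arm_command", "body": {"series": [[[0,-8,0],0],[[0,-14,0],0],[[0,-14,-25],0],[[0,-14,-50],0],[[0,-14,-50],0]], "grip": -0.2}}

```text
time_s: 12.8
tool_pos: [0.6279, -0.0447, 0.0789]
tool_rot: [179.9, 0.4, -174.2]
force: [0.4, -0.1, 0.3]
grip_width: 0.0324
grasp_force: 0.0
```

```bash
python3 - <<'E'
from h import *
go(.5673,.0168,.025,-174.27)
E
```

```text
t 12.8 pos [ 0.6279 -0.0447  0.0789] rot [ 179.94    0.35 -174.24] shift mm [54.1 67.2 53.9] turn 0.0005
```

Request:
{"method": "arm_command", "body": {"series": [[[27,33,0],0],[[54,66,0],0],[[54,66,0],0],[[54,66,20],0],[[54,66,30],0]]}}

```text
time_s: 13.3
tool_pos: [0.5642, 0.0158, 0.044]
tool_rot: [180.0, -0.1, -174.2]
force: [0.0, -0.4, -1.2]
grip_width: 0.0521
grasp_force: 0.0
```

Request:
{"method": "arm_command", "body": {"series": [[[0,0,10],0],[[0,0,20],0],[[0,0,20],0],[[-3,0,20],0],[[-6,0,20],0]]}}

```text
time_s: 13.8
tool_pos: [0.5718, 0.0157, 0.0258]
tool_rot: [180.0, 0.1, -174.3]
force: [0.2, 0.0, 0.1]
grip_width: 0.052
grasp_force: 0.0
```

```bash
python3 - <<'E'
from h import *
a=.1;E=np.array([[np.cos(a),np.sin(a)],[-np.sin(a),np.cos(a)]]);o=np.array([.594,.0014])
print('tcp stand',(env.get_obs()['tool_pos'][:2]-o)@E.T)
E
```

```text
tcp stand [-0.0206231   0.01642731]
```

Request:
{"method": "arm_command", "body": {"series": [[[-3,0,0],0],[[-6,0,0],0],[[-8,0,0],0],[[-9,0,0],0],[[-10,0,0],0]]}}

```text
time_s: 14.3
tool_pos: [0.581, 0.0168, 0.0253]
tool_rot: [180.0, 0.0, -174.3]
force: [-0.1, 0.3, -0.2]
grip_width: 0.052
grasp_force: 0.0
```

Request:
{"method": "arm_command", "body": {"series": [[[-0.5,0,0],0],[[-1,0,0],0],[[-1.5,0,0],0],[[-2,0,0],0],[[-2.5,0,0],0]]}}

```text
time_s: 14.8
tool_pos: [0.5824, 0.0169, 0.0251]
tool_rot: [180.0, -0.1, -174.3]
force: [-4.3, 0.7, 2.5]
grip_width: 0.0525
grasp_force: 2.1
```

Seated again at the same x contact (−10.0 mm). I'll back off, lift and check.

Request:
{"method": "arm_command", "body": {"series": [[[8,0,0],0],[[15,0,0],0],[[15,0,-40],0],[[15,-30,-85],0],[[20,-70,-130],0]], "grip": -0.4}}

```text
time_s: 15.3
tool_pos: [0.571, -0.0439, 0.1462]
tool_rot: [180.0, 0.1, -174.0]
force: [0.3, -0.8, 0.8]
grip_width: 0.0611
grasp_force: 0.0
```

Request:
{"method": "arm_command", "body": {"series": [[[0,-40,-30],0],[[0,-80,-60],0],[[0,-80,-60],0],[[0,-80,-60],0],[[0,-80,-60],0]]}}

```text
time_s: 15.8
tool_pos: [0.5782, -0.1231, 0.2034]
tool_rot: [179.9, -0.1, -174.2]
force: [-0.0, 0.1, -1.2]
grip_width: 0.0609
grasp_force: 0.0
```

```bash
python3 - <<'E'
from h import *
im,d,c,T=grab('wrist');np.savez('w4.npz',im=im,d=d,T=T)
cv2.imwrite('pics/w4.png',cv2.resize(im[0:270,80:560],None,fx=1.6,fy=1.6,interpolation=cv2.INTER_CUBIC))
go(.405,-.2917,.2,-175.4)
E
```

```text
t 15.85 pos [ 0.5781 -0.1226  0.2031] rot [ 1.7992e+02 -1.0000e-01 -1.7412e+02] shift mm [ 189.5 -150.4    3.1] turn 0.0223
```

View pics/w4.png

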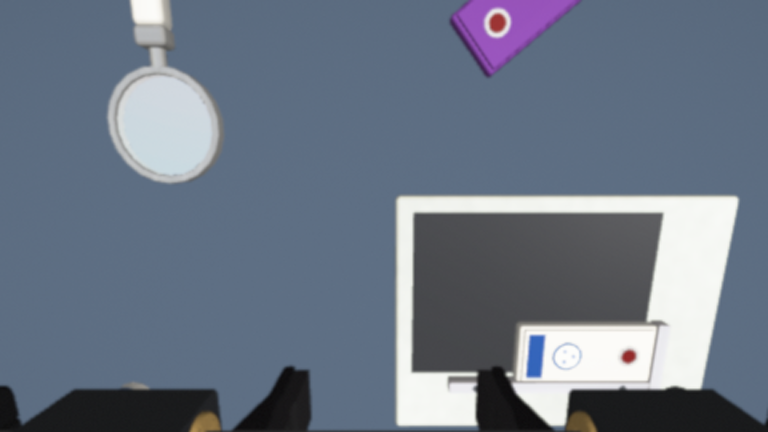

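The cassette is home against both stops, with its window at (567,356). The lens is at (164,123) and its handle comes up through (152,20).

```bash
python3 - <<'E'
from h import *
w=np.load('w4.npz');T=w['T'];c=viewer.calibration('wrist')
f=lambda p:[((x+.5)/1.6-.5+80,(y+.5)/1.6-.5) for x,y in p]
a=.1;E=np.array([[np.cos(a),np.sin(a)],[-np.sin(a),np.cos(a)]]);o=np.array([.594,.0014])
for n,p,z in(('win',[(567,356)],.028),('well',[(629,356)],.028),('plate corners',[(396,196),(739,197)],.012),('lens',[(164,123)],.012),('ferrule top',[(153,33)],.018)):
    q=onz(c,T,f(p),z)[:,:2];print(n,q.round(4).tolist(),'stand',((q-o)@E.T*1000).round(1).tolist())
print('home win',o+E.T@[.023,.005])
E
```

```text
win [[0.6161, 0.0082]] stand [[22.7, 4.6]]
well [[0.6115, 0.0534]] stand [[22.6, 49.9]]
plate corners [[0.5164, -0.1279], [0.4928, 0.1099]] stand [[-90.1, -120.9], [-89.9, 118.0]]
lens [[0.4851, -0.2869]] stand [[-137.1, -276.0]]
ferrule top [[0.4331, -0.2894]] stand [[-189.1, -273.2]]
home win [0.61638593 0.00867119]
```

Request:
{"method": "arm_command", "body": {"series": [[[38,-30,0],0.01],[[76,-60,0],0.022],[[114,-90,0],0.022],[[152,-120,0],0.022],[[190,-150,0],0.022]]}}

```text
time_s: 16.35
tool_pos: [0.4035, -0.2923, 0.2034]
tool_rot: [179.9, -0.0, -175.3]
force: [0.8, -0.5, -0.2]
grip_width: 0.0605
grasp_force: 0.0
```

Request:
{"method": "arm_command", "body": {"series": [[[0,0,30],0],[[0,0,70],0],[[0,0,100],0],[[0,0,120],0],[[0,0,120],0]]}}

```text
time_s: 16.85
tool_pos: [0.4025, -0.2901, 0.081]
tool_rot: [179.8, -0.4, -175.4]
force: [-0.0, 0.7, 0.3]
grip_width: 0.0611
grasp_force: 0.0
```

```bash
python3 - <<'E'
from h import *
im,d,c,T=grab('wrist');np.savez('w5.npz',im=im,d=d,T=T)
cv2.imwrite('pics/w5.png',im)
g=im.astype(int); m=(g.min(2)>185)[:290]; n,l,s,ce=cv2.connectedComponentsWithStats(m.astype(np.uint8))
for i in range(1,n):
    if s[i,4]>200: print(s[i],ce[i])
go(.4052,-.2922,.011,-175.5)
E
```

```text
[ 306  122   27  123 3088] [319.81314767 181.56994819]
[311 247  21  21 265] [321.30943396 254.13962264]
t 16.9 pos [ 0.4037 -0.2912  0.0829] rot [ 179.9    -0.22 -175.41] shift mm [-1.4 -1.1 71.9] turn 0.0015
```

View pics/w5.png

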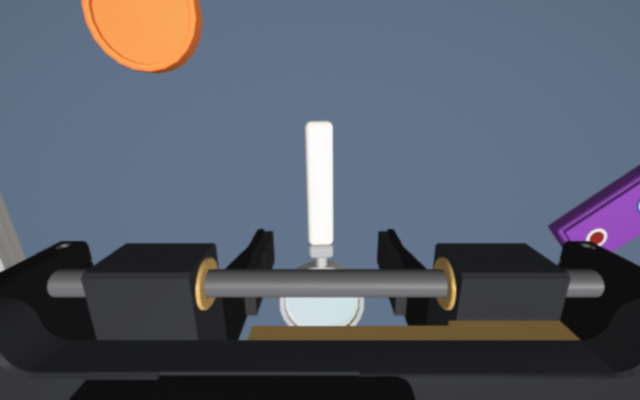

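The handle (columns 306–333) lies centred between the fingers. Next I'll get its axis and end by code.

```bash
python3 - <<'E'
from h import *
w=np.load('w5.npz');T=w['T'];c=viewer.calibration('wrist');im=w['im'].astype(int)
P=[]
for r in (130,150,170,190,210,230,240):
    x=np.where(im[r,290:350].min(1)>185)[0]+290; P.append((x.min()/2+x.max()/2,r))
q=onz(c,T,P,.018);k=np.polyfit(q[:,0],q[:,1],1);yaw=np.arctan(k[0]);print('yaw',yaw,'resid mm',(np.polyval(k,q[:,0])-q[:,1])*1e3)
e=onz(c,T,[(319,122),(320,244.5)],.018);print(e)
e=e[0,:2];u=np.array([np.cos(yaw),np.sin(yaw)]);print('grip',e+.074*u,'lens',e+.154*u, 'tool yaw',np.degrees(yaw)-180)
g=e+.074*u;go(g[0],g[1],.011,np.degrees(yaw)-180)
E
```

```text
yaw 0.08851356107768912 resid mm [ 0.05847862 -0.11060512  0.08212091 -0.09305175  0.10763012 -0.07408435
  0.02951158]
[[ 0.33405283 -0.30083644  0.018     ]
 [ 0.42773989 -0.29301171  0.018     ]]
grip [ 0.40776314 -0.29429499] lens [ 0.48744996 -0.28722315] tool yaw -174.92854652057497
t 16.9 pos [ 0.4037 -0.2912  0.0829] rot [ 179.9    -0.22 -175.41] shift mm [-3.8 -3.4 71.9] turn -0.0085
```

Request:
{"method": "arm_command", "body": {"series": [[[-3,-3,15],-0.008],[[-3,-3,30],-0.008],[[-3,-3,45],-0.008],[[-3,-3,45],-0.008],[[-3,-3,45],-0.008]]}}

```text
time_s: 17.4
tool_pos: [0.4076, -0.2956, 0.0393]
tool_rot: [180.0, -0.0, -175.1]
force: [-0.5, -0.0, -0.1]
grip_width: 0.0607
grasp_force: 0.0
```

```bash
python3 - <<'E'
from h import *
go(.4075,-.2938,.0105,-174.93)
im,d,c,T=grab('wrist');g=im.astype(int)
P=[]
for r in range(60,240,15):
    x=np.where(g[r,270:370].min(1)>185)[0]+270
    if len(x)>20: P.append((x.min()/2+x.max()/2,r))
q=onz(c,T,P,.018);k=np.polyfit(q[:,0],q[:,1],1);print(P[0],P[-1],np.arctan(k[0]),'axis y at .4075',np.polyval(k,.4075))
E
```

```text
t 17.4 pos [ 0.4076 -0.2956  0.0393] rot [ 1.7998e+02 -5.0000e-02 -1.7507e+02] shift mm [-0.   1.8 28.8] turn -0.0024
(np.float64(329.0), 120) (np.float64(329.0), 225) 0.0911263068922371 axis y at .4075 -0.2942260941664948
```

Lower so the tips are about 2–3 mm above the counter, then close.

Request:
{"method": "arm_command", "body": {"series": [[[0,1,8],-0.003],[[0,1.5,16],-0.003],[[0,1.5,23],-0.003],[[0,1.5,28],-0.003],[[0,1.5,28],-0.003]]}}

```text
time_s: 17.95
tool_pos: [0.4071, -0.2939, 0.0105]
tool_rot: [180.0, -0.1, -174.9]
force: [0.8, 0.5, -0.4]
grip_width: 0.0607
grasp_force: 0.0
```

Request:
{"method": "arm_command", "body": {"series": [[[0,0,0],0],[[0,0,0],0],[[0,0,0],0],[[0,0,0],0],[[0,0,0],0]], "grip": 1, "grip_force": 35}}

```text
time_s: 18.45
tool_pos: [0.4079, -0.2942, 0.0116]
tool_rot: [-180.0, 0.0, -174.9]
force: [0.4, 0.8, 0.9]
grip_width: 0.0288
grasp_force: 0.0
```

Request:
{"method": "arm_command", "body": {"series": [[[0,0,0],0],[[0,0,0],0],[[0,0,0],0],[[0,0,-4],0],[[0,0,-8],0]]}}

```text
time_s: 18.95
tool_pos: [0.4074, -0.2941, 0.0195]
tool_rot: [180.0, -0.0, -174.9]
force: [-1.1, -0.4, -1.3]
grip_width: 0.0197
grasp_force: 35.0
```

The lens is gripped (19.7 mm) and lifting. I'll raise it and go to a pose where the wrist camera sees the focus ring.

Request:
{"method": "arm_command", "body": {"series": [[[0,0,-20],0],[[0,0,-50],0],[[0,0,-90],0],[[0,10,-125],0],[[0,30,-155],0]]}}

```text
time_s: 19.45
tool_pos: [0.4049, -0.2659, 0.1766]
tool_rot: [-179.9, 0.1, -175.1]
force: [0.7, 0.0, -2.0]
grip_width: 0.0193
grasp_force: 35.0
```

Request:
{"method": "arm_command", "body": {"series": [[[0,30,0],0],[[0,70,0],0],[[-10,110,0],0],[[-30,150,0],0],[[-60,185,0],0]]}}

```text
time_s: 19.95
tool_pos: [0.4477, -0.073, 0.1749]
tool_rot: [179.9, 0.1, -174.9]
force: [0.8, -1.0, -1.0]
grip_width: 0.02
grasp_force: 35.0
```

Request:
{"method": "arm_command", "body": {"series": [[[-35,10,0],0],[[-75,10,0],0],[[-115,10,0],0],[[-150,10,0],0],[[-180,10,0],0]]}}

```text
time_s: 20.45
tool_pos: [0.6284, -0.0483, 0.1741]
tool_rot: [-180.0, -0.0, -174.8]
force: [0.1, 0.1, -0.8]
grip_width: 0.0201
grasp_force: 35.0
```

```bash
python3 - <<'E'
from h import *
go(.69,-.05,.17)
E
```

```text
t 20.45 pos [ 0.6284 -0.0483  0.1741] rot [-1.7997e+02 -2.0000e-02 -1.7485e+02] shift mm [-61.2  -7.3   4.1] turn 0
```

Request:
{"method": "arm_command", "body": {"series": [[[-20,-5,0],0],[[-45,-10,0],0],[[-70,-15,0],0],[[-70,-15,0],0],[[-70,-15,0],0]]}}

```text
time_s: 20.95
tool_pos: [0.6974, -0.0577, 0.1737]
tool_rot: [-180.0, -0.1, -174.9]
force: [-0.3, -0.2, -1.3]
grip_width: 0.0197
grasp_force: 35.0
```

```bash
cat > ring.py <<'E'
from h import *
a=.1;E=np.array([[np.cos(a),np.sin(a)],[-np.sin(a),np.cos(a)]]);o=np.array([.594,.0014]);post=o+E.T@[.068,.098]
def red(im):
    g=im.astype(int);m=((g[...,2]>110)&(g[...,2]>2.2*g[...,1])&(g[...,2]>2.2*g[...,0])).astype(np.uint8)
    n,l,s,ce=cv2.connectedComponentsWithStats(m);return [(s[i].tolist(),ce[i]) for i in range(1,n) if s[i,4]>6]
def height(c,T,uv):
    r=(rays(c,T,[uv])@T[:3,:3].T)[0];O=T[:3,3];t=r[:2]@(post-O[:2])/(r[:2]@r[:2]);p=O+r*t
    return p.round(4),'side miss',((p[:2]-post)@E.T*1000).round(1).tolist() if 0 else (p[:2]-post).round(4)
E
python3 - <<'E'
from ring import *
print('post',post)
im,d,c,T=grab('wrist');np.savez('w6.npz',im=im,d=d,T=T);cv2.imwrite('pics/w6.png',im)
for s,ce in red(im): print(s,ce.round(1),height(c,T,ce))
go(.69,-.05,.17)
E
```

```text
post [0.65187661 0.10569908]
[446, 106, 8, 9, 62] [449.5 109.9] (array([ 0.6084,  0.1032, -0.1007]), 'side miss', array([-0.0435, -0.0025]))
[530, 156, 36, 33, 584] [544.2 171. ] (array([0.6509, 0.1059, 0.1004]), 'side miss', array([-0.001 ,  0.0002]))
[15, 163, 37, 18, 487] [ 34.1 172.1] (array([0.5721, 0.0806, 0.4807]), 'side miss', array([-0.0798, -0.0251]))
[608, 209, 15, 12, 107] [615.4 214.8] (array([0.6623, 0.103 , 0.1676]), 'side miss', array([ 0.0104, -0.0027]))
t 21.0 pos [ 0.6971 -0.0577  0.1741] rot [-1.8000e+02 -8.0000e-02 -1.7491e+02] shift mm [6.3 8.2 4.1] turn 0
```

```bash
cat >> ring.py <<'E'
from scipy.optimize import least_squares
th=np.linspace(0,2*np.pi,60,endpoint=False);cs=np.c_[np.cos(th),np.sin(th)]
def proj(c,T,P):
    q=(np.asarray(P)-T[:3,3])@T[:3,:3];q=q/-q[:,2:3];K=c['K'];return np.c_[K[0,0]*q[:,0]+K[0,2],-K[1,1]*q[:,1]+K[1,2]]
def cyl(p,r,z0,z1): return np.vstack([np.c_[p+r*cs,np.full(60,z)] for z in(z0,z1)])
def pred(c,T,p,z,S=16):
    m=np.zeros((400*S//4,640*S//4),np.uint8)if 0 else np.zeros((400*4,640*4),np.uint8)
    for P,v in((cyl(p,.013,z-.004,z+.004),1),(cyl(p,.006,z+.004,.202),0)):
        cv2.fillConvexPoly(m,cv2.convexHull(np.int32(np.round((proj(c,T,P)+.5)*4-.5))),v)
    y,x=np.nonzero(m);return np.array([x.mean(),y.mean()])/4-.375,[x.min()/4,y.min()/4,(x.max()-x.min())/4,(y.max()-y.min())/4,len(x)/16]
E
python3 - <<'E'
from ring import *
w=np.load('w6.npz');c=viewer.calibration('wrist');T=w['T']
for s,ce in red(w['im']):
    if 500<ce[0]<600: print(s,ce.round(2))
for z in np.arange(.088,.107,.002): p,b=pred(c,T,post,z);print(round(z,3),p.round(2),np.round(b,1))
for n,box in(('scene',(380,190,420,215)),('top',(265,130,300,160))):
    im=np.load(n+'0.npz')['im'];c=viewer.calibration(n)
    for s,ce in red(im):
        if box[0]<ce[0]<box[2] and box[1]<ce[1]<box[3]: print(n,s,ce.round(2))
    for z in np.arange(.088,.107,.004): p,b=pred(c,c['T'],post,z);print(round(z,3),p.round(2),np.round(b,1))
E
```

```text
[530, 156, 36, 33, 584] [544.18 170.98]
0.088 [529.82 167.63] [514.  152.5  39.2  33.8 706.6]
0.09 [531.47 168.16] [515.5 153.   39.8  33.8 718.3]
0.092 [533.14 168.64] [517.  153.2  40.   34.2 734.1]
0.094 [534.79 169.12] [518.5 153.8  40.5  34.2 744.6]
0.096 [536.51 169.67] [520.  154.   40.8  34.8 761.2]
0.098 [538.26 170.21] [521.5 154.5  41.2  35.  776.9]
0.1 [539.99 170.7 ] [523.2 154.8  41.5  35.5 789.4]
0.102 [541.78 171.24] [524.8 155.2  42.   35.5 803.7]
0.104 [543.52 171.8 ] [526.2 155.8  42.8  35.8 819.8]
0.106 [545.35 172.36] [528.  156.   43.   36.2 834.1]
scene [393, 201, 8, 7, 32] [396.28 204.72]
0.088 [395.2 208.1] [391.  203.8   9.5   8.   47.3]
0.092 [395.43 207.03] [391.2 202.8   9.5   8.   48. ]
0.096 [395.64 205.93] [391.2 201.5   9.8   8.   47.9]
0.1 [395.81 204.89] [391.5 200.5   9.8   8.   48.2]
0.104 [396.   203.88] [391.8 199.5   9.8   8.   47.9]
top [273, 146, 8, 7, 32] [276.78 149.34]
0.088 [277.79 150.47] [273.5 145.8   8.5   8.5  37.9]
0.092 [277.64 150.13] [273.5 145.2   8.5   8.8  38.2]
0.096 [277.54 149.76] [273.2 145.    8.5   8.5  37.7]
0.1 [277.41 149.42] [273.2 144.8   8.5   8.5  38.5]
0.104 [277.23 148.99] [273.  144.2   8.5   8.5  38.4]
```

```bash
python3 - <<'E'
from ring import *
w=np.load('w6.npz');c=viewer.calibration('wrist');T=w['T'];g=w['im'].astype(int)
for k in(1.3,1.6,2.2):
  m=((g[...,2]>50)&(g[...,2]>k*g[...,1])&(g[...,2]>k*g[...,0])).astype(np.uint8)
  n,l,s,ce=cv2.connectedComponentsWithStats(m)
  print(k,[(s[i].tolist(),ce[i].round(1)) for i in range(1,n) if 500<ce[i,0]<590 and 140<ce[i,1]<200 and s[i,4]>20])
print(''.join('%4d'%v for v in g[171,518:580,2])); print(''.join('%4d'%v for v in g[171,518:580,1]))
d=w['d'];print(np.round(d[171,522:575:3],3))
# depth-based: points on red ring
m=((g[...,2]>110)&(g[...,2]>2.2*g[...,1]));yy,xx=np.nonzero(m[150:195,520:575]);uv=np.c_[xx+520,yy+150];P=withd(c,T,uv,d);P=P[d[uv[:,1],uv[:,0]]>0];print('ring pts z pct',np.percentile(P[:,2],[2,10,25,50,75,90,98]).round(4),P.mean(0))
# scene with rotation correction from plate corners
def w3(x,y,z): return np.r_[o+E.T@[x,y],z]
W=np.array([w3(-.09,.12,.012),w3(-.09,-.12,.012),w3(.09,-.12,.012),w3(.09,.12,.012)])
for n,px,ring in(('scene',[((x+.5)/6+289.5,(y+.5)/6+169.5) for x,y in((412,178),(80,388),(342,600),(672,350))],(396.28,204.72)),):
    c=viewer.calibration(n);T=c['T']
    def TT(v): q=T.copy();q[:3,:3]=R.from_rotvec(v).as_matrix()@T[:3,:3];return q
    s=least_squares(lambda v:(proj(c,TT(v),W)-px).ravel(),[0,0,0]);print(np.degrees(s.x),s.fun.round(2))
    for z in np.arange(.092,.111,.004): print(round(z,3),pred(c,TT(s.x),post,z)[0].round(2))
    print('post top px',(proj(c,TT(s.x),[np.r_[post,.202]])),'seen',(290+670/6,170+48/6))
E
```

```text
1.3 [([525, 155, 42, 35, 827], array([542.3, 170.6]))]
1.6 [([525, 155, 41, 35, 783], array([542.1, 170.5]))]
2.2 [([525, 156, 41, 33, 711], array([541.9, 170.4]))]
  72  77  76  77  77  70  64  79  90  94  94  95 101 130 184 225 232 233 233 233 233 231 221 176 108  62  61  73  77  78  79  78  79  79  78  79  76  70  59  57  64  72  76  79  79  79  79  79  80  80  83  90  97 101  94  65  39  31  34  37  36  36
  78  80  77  78  77  68  51  41  25  19  17  18  19  26  42  55  59  59  59  59  59  59  61  66  67  56  60  73  77  78  79  78  79  77  77  78  76  69  59  56  64  72  75  78  78  78  78  78  79  79  82  89  96 100  93  65  38  31  34  36  36  36
[0.25  0.245 0.232 0.227 0.227 0.227 0.226 0.224 0.222 0.218 0.215 0.213
 0.213 0.21  0.207 0.206 0.205 0.227]
ring pts z pct [0.1047 0.1054 0.1058 0.1063 0.1068 0.1072 0.1079] [0.65021153 0.10160299 0.10620908]
[-0.20977022  0.4442512  -0.33162738] [-0.07  0.01 -0.81 -0.   -0.11  0.12  0.95 -0.15]
0.092 [395.61 207.83]
0.096 [395.8  206.77]
0.1 [396.02 205.67]
0.104 [396.24 204.62]
0.108 [396.4  203.52]
post top px [[401.38811888 175.77544803]] seen (401.6666666666667, 178.0)
```

Ring height comes to z ≈ 0.1023 m, by wrist silhouette (0.102), wrist depth (0.1023) and corrected scene view (0.1036). Now moving over the window.

```bash
python3 - <<'E'
from h import *
go(.5379,.001,.1076,-174.93)
E
```

```text
t 21.0 pos [ 0.6971 -0.0577  0.1741] rot [-1.8000e+02 -8.0000e-02 -1.7491e+02] shift mm [153.3  72.5  66.5] turn 0.0003
```

Request:
{"method": "arm_command", "body": {"series": [[[30,10,0],0],[[65,25,0],0],[[100,45,0],0],[[130,62,0],0],[[153,73,0],0]]}}

```text
time_s: 21.5
tool_pos: [0.5359, 0.003, 0.1745]
tool_rot: [179.9, -0.0, -174.8]
force: [0.1, 0.5, -0.9]
grip_width: 0.0195
grasp_force: 35.0
```

Request:
{"method": "arm_command", "body": {"series": [[[0,0,12],0],[[0,0,27],0],[[0,0,40],0],[[0,0,50],0],[[0,0,55],0]]}}

```text
time_s: 22.0
tool_pos: [0.5384, 0.0009, 0.1175]
tool_rot: [-179.9, -0.2, -174.9]
force: [-0.9, -0.6, -0.9]
grip_width: 0.0197
grasp_force: 35.0
```

Request:
{"method": "arm_command", "body": {"series": [[[0,0,0],0],[[0,0,0],0],[[0,0,0],0],[[0,0,0],0],[[0,0,0],0]]}}

```text
time_s: 22.5
tool_pos: [0.5392, 0.0017, 0.1198]
tool_rot: [180.0, 0.0, -174.9]
force: [0.2, -0.6, -1.1]
grip_width: 0.0198
grasp_force: 35.0
```

```bash
python3 - <<'E'
from ring import *
go(.5379,.001,.1076,-174.93)
c=viewer.calibration('scene');T=c['T']
im,d,c,_=grab('scene');np.savez('s7.npz',im=im,d=d);d0=np.load('scene0.npz')['d']
def TT(v): q=T.copy();q[:3,:3]=R.from_rotvec(v).as_matrix()@T[:3,:3];return q
T2=TT(np.radians([-0.20977,.44425,-.33163]))
t=env.get_obs()['tool_pos'];L=np.r_[t[:2]+.0786*np.array([np.cos(.0885),np.sin(.0885)]),t[2]-.0053]
print('lens expected',L,'px',proj(c,T2,[L]))
u,v=proj(c,T2,[L])[0].astype(int)
yy,xx=np.mgrid[v-22:v+23,u-28:u+29];uv=np.c_[xx.ravel(),yy.ravel()];P=withd(c,T2,uv,d)
k=(P[:,2]>.085)&(P[:,2]<.13)&(np.hypot(*(P[:,:2]-L[:2]).T)<.045);Q=P[k]
A=np.c_[Q[:,:2]-L[:2],np.ones(len(Q))];s=np.linalg.lstsq(A,Q[:,2],rcond=None)[0]
(cx,cy),r=cv2.minEnclosingCircle(Q[:,:2].astype(np.float32));print(len(Q),'circle',cx,cy,r,'plane',s,'std',np.std(A@s-Q[:,2]))
E
```

```text
t 22.5 pos [0.5392 0.0017 0.1198] rot [ 1.7999e+02  5.0000e-02 -1.7488e+02] shift mm [ 1.4 -0.6 12.2] turn 0.0008
lens expected [0.61743986 0.00865869 0.11447253] px [[362.97147979 207.84419834]]
448 circle 0.6146658658981323 0.007700484711676836 0.04178517684340477 plane [-0.03305378  0.02530921  0.11982859] std 0.002403820996105937
```

```bash
cat > chk.py <<'E'
from ring import *
c=viewer.calibration('scene');T=c['T']
im,d,c,_=grab('scene');q=T.copy();q[:3,:3]=R.from_rotvec(np.radians([-0.20977,.44425,-.33163])).as_matrix()@T[:3,:3];T2=q
ob=env.get_obs();t=ob['tool_pos'];h=np.array([np.cos(.0885),np.sin(.0885)]);L=np.r_[t[:2]+.0786*h,t[2]-.0053]
u,v=proj(c,T2,[L])[0].astype(int);yy,xx=np.mgrid[v-25:v+26,u-30:u+31];P=withd(c,T2,np.c_[xx.ravel(),yy.ravel()],d)
D=P[:,:2]-L[:2];f=D@h;l=D@np.array([-h[1],h[0]]);k=(abs(P[:,2]-L[2]-.003)<.015)&(f>-.03)&(np.hypot(f,l)<.045)
Q=np.c_[f,l,P[:,2]][k];
A=np.c_[Q[:,:2],np.ones(len(Q))];s=np.linalg.lstsq(A,Q[:,2],rcond=None)[0];r=A@s-Q[:,2];g=abs(r)<.004;s=np.linalg.lstsq(A[g],Q[g,2],rcond=None)[0]
print('pos',t.round(4),ob['tool_rot'].round(2),'lens exp',L.round(4),'front',Q[:,0].max(),'lat',Q[:,1].min(),Q[:,1].max(),'plane f,l,z',s.round(4),len(Q),g.sum())
for sec,ce in red(im):
    if 380<ce[0]<420 and 190<ce[1]<215:
        print('ring',sec,ce.round(2)); x0,y0,w,hh,_=sec
        yy,xx=np.mgrid[y0:y0+hh,x0:x0+w];Z=withd(c,T2,np.c_[xx.ravel(),yy.ravel()],d);Z=Z[np.hypot(*(Z[:,:2]-post).T)<.025];print(Z.round(3)[:, :3].mean(0),np.percentile(Z[:,2],[5,50,95]))
E
python3 chk.py
```

```text
pos [0.5391 0.0017 0.1197] [ 1.7999e+02  3.0000e-02 -1.7488e+02] lens exp [0.6174 0.0087 0.1144] front 0.03932175854346016 lat -0.03802229427759512 0.03764225847053322 plane f,l,z [-0.0128  0.0124  0.1197] 427 382
ring [393, 201, 8, 7, 32] [396.28 204.72]
[0.65557407 0.10168519 0.10825926] [0.10165619 0.10754763 0.11646503]
```

Request:
{"method": "arm_command", "body": {"series": [[[0.5,0,3],0],[[1,0,6],0],[[1,0,9],0],[[1,0,12],0],[[1,0,12],0]]}}

```text
time_s: 23.1
tool_pos: [0.5375, 0.0015, 0.1068]
tool_rot: [-180.0, -0.1, -174.9]
force: [-0.4, 0.6, -1.3]
grip_width: 0.0196
grasp_force: 35.0
```

Request:
{"method": "arm_command", "body": {"series": [[[0,0,0],0],[[0,0,0],0],[[0,0,0],0],[[0,0,0],0],[[0,0,0],0]]}}

```text
time_s: 23.6
tool_pos: [0.538, 0.0015, 0.1075]
tool_rot: [180.0, 0.0, -174.9]
force: [0.4, 0.4, -0.8]
grip_width: 0.0194
grasp_force: 35.0
```

```bash
python3 chk.py
```

```text
pos [0.538  0.0016 0.1075] [ 1.7999e+02  1.0000e-02 -1.7489e+02] lens exp [0.6163 0.0085 0.1022] front 0.03857019680518735 lat -0.03757958618239289 0.03598651627468966 plane f,l,z [-0.0167  0.0194  0.1076] 425 380
ring [393, 201, 8, 7, 31] [396.32 204.65]
[0.65535185 0.10194444 0.10809259] [0.10118598 0.10744688 0.11674562]
```

```bash
python3 -c "
from cell import env; print(env.sign_off())"
```

```text
the job is handed in; nothing more can be done
None
```

I handed the job in at about 23.7 s with the cassette against both stops and the lens held over its result window; at the last check the glass was within about 1–2 mm of the red ring's height (ring z ≈ 0.102 m), centred to about 1–2 mm and level to about 1°.

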